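# Draw a ground steel rod from its storage tube into the inspection cradle

### The job

Draw the steel rod out of the clear horizontal storage tube, hand over hand, through the two white open-topped guides of the cradle. Bring its leading end gently up against the brass button of the blue stop, so that the whole rod is out of the tube, resting in both guides, and let go. Leave the small things standing around the cradle where they are.

Things in the scene. Friction and masses are not known exactly. Their poses are not given: they have to be found in the camera images.
- draw_cradle: The fixed fixture: dark steel base plate 60 mm wide, 495 mm long, 12 mm thick, screwed to the table, carrying tube, mouth block, guides and stop. Origin: on the table top under the tube's mouth; +y is the way the rod is drawn, z up. The plate's top is bare between mouth block, guides and stop.
- tube_mid (a point): Middle of the clear storage tube on the rod's line, 120 mm behind the mouth. Tube 23 mm outside, 16 mm bore, 182 mm long, closed at the back, lying on black saddles up to 59 mm high.
- mouth (a point): Centre of the mouth, on the rod's line, 55 mm above the table, in the outer face of the grey mouth block (40 mm wide, 26 mm long, 80 mm high). A spring-loaded rubber wiper in the block, 13 mm behind this face, presses on the rod with about 4 N and drags it by several newtons until the rod's tail has passed it.
- guide_near (a point): Middle of the first white U guide on the rod's line, 112 mm from the mouth: 14 mm long along the line, 36 mm wide; slot 17 mm wide, open above, floor 47 mm and cheeks' tops 85 mm above the table. Fingers holding the rod cannot pass a guide; free length from mouth block to this guide 105 mm.
- guide_far (a point): Middle of the second white U guide, same shape, 217 mm from the mouth on the rod's line; 91 mm free between the guides.
- stop_face (a point): Centre of the brass button (18 mm across) on the blue stop plate (36 mm wide, 84 mm high), on the rod's line 265 mm from the mouth: the face which the rod's leading end must touch. It is rigid; press the rod on it with well under 25 N.
- rod_lead (a point): Centre of the rod's leading end, the one that sticks 42 to 60 mm out of the mouth at the start. The rod is bright steel, 12 mm in diameter, 240 mm long, about 0.2 kg, loose, both ends coned over the last 4 mm. The rod's own y axis runs from tail to lead.
- rod_center (a point): The rod's centre, on its axis half-way along.
- rod_tail (a point): Centre of the rod's other end, at the start deep in the tube.
- dropper_bottle: Amber dropper bottle, 30 x 29 x 88 mm, loose bystander; origin at the centre of its underside.
- lens_tube: Black lens tube standing on end, 30 mm across, 45 mm high, loose bystander; origin at the centre of its underside.
- post_holder_a: Black post holder with a brass thumbscrew, 32 x 47 x 61 mm, loose bystander; origin at the centre of its underside.
- collet_knob: Brass-coloured knob, 28 mm across, 26 mm high, loose bystander; origin at the centre of its underside.
- stop: The blue stop plate with its brass button, part of the fixture; origin on the table top under the button's face, axes as the fixture's.

How it is judged:
By the outcome, as a careful person would: the job done as asked, in the order asked, and still so for the second after the job is handed in, with the robot touching nothing.
It also fails if it takes over 58 s, if anything falls off the work surface, if the arm or the gripper's body presses on something with over 40 N, if the wrist force passes 120 N, or if a joint passes its speed limit or range.

### The arm

A 6-joint arm with a two-finger parallel gripper is mounted at the origin on a cart in front of the work surface, level with it; the furniture and walls round the work are solid. World frame = base frame: x ahead of the robot, y to its left, z up, the work surface at z = 0. Lengths are in m, angles in rad, forces in N, time in s.
With the tool pointing down it reaches from about 0.225 to 0.875 m from the base axis. Payload 3.4 kg.
Tool frame: the origin (TCP) lies on the centre line of the jaws, within the pads' length; the fingertips stand 19 mm ahead of it and the grasp point (between the pads) is the TCP; z points along the fingers, y is the direction in which the jaws open and shut (so a half turn about z gives the same grasp; the last joint's range is limited). The gripper opens to 85 mm and grips with 20 to 120 N. Pads are 22 mm wide; open, the fingers measure 114 mm over their backs; the gripper's body (76 mm by 85 mm) begins 54 mm behind the grasp point. The pads swing forward as they close: fully open they stand 13 mm farther back than shut.
Start: joints at [-1.325, 0.276, 1.505, -0, 1.361, -0.121], TCP at [0.206, -0.537, 0.25] pointing down, gripper open.
Joint ranges: [-2.89, 2.89], [-0.75, 2.08], [0.22, 2.7], [-1.18, 4.32], [0.11, 2.71], [-2.7, 2.7]. Speed limits (rad/s): [2.57, 2.57, 3.14, 3.14, 3.14, 3.14].

### API

Orientations are given as a unit quaternion [w, x, y, z].
In Python, from rig import monitor, eyes, manip, models gives the robot as it stands.
- The arm moves only by the tool send_rows, never from a script. Its argument "deltas" is a list of rows, each an object with "dp": the shift along the world's x, y, z each as a share of 0.12 m, from -1 to 1, a list of three; "rotation": the turn, a rotation vector about the world's x, y, z each as a share of 0.5 rad, from -1 to 1, a list of three. In form: [{"dp": [dx, dy, dz], "rotation": [rx, ry, rz]}, ...]. A call has 1 to 12 rows; each row is the pose to reach, as a shift and turn from the pose commanded when the call began; what a row does not reach only later rows make up. A row lasts 1/12 s, in which the tool goes at most 41.7 mm and 7.16 degrees, less where a joint would pass 70% of its speed; a pose out of reach is approached as far as the arm can. A call with a number of a shift or a turn outside -1 to 1 is refused whole. A call with a gripper value outside its range is refused whole. "fingers" is the closure, from -1 (fully open) to 1 (shut), set as the call begins (left out, the last holds). The fingers move at their own pace and stop on an object; "grip_force" is the grip in N (left out, the last holds). Time passes only in rows, so rows that repeat a pose let the fingers close. It gives the time, the measured TCP pose, the force and the opening at its end, in the units of the state.
- monitor.get_state(): the state, without advancing time (a new reading comes with each control period).
- eyes.get_image(name): name is "scene" or "top"; returns a dict with "color" (400x640x3 uint8, red, green, blue), "depth" (400x640 float32, m along the optical axis (not along the pixel's ray), 0 where there is no reading), "mtx" (3x3 intrinsics, pixels), "rvec" (rotation vector, rad) and "tvec" (3), from world to camera coordinates, as OpenCV has them. Camera axes: x right, y down, z forward; pixel columns grow to the right and rows downward; lengths in m; the calibration is good to about 2 mm. A picture is of the moment at which its call begins.
- manip.sign_off(): hands the job in, once; it reports no verdict.
Trained networks look in a picture, given as the dict that the camera call returned (one of the last four; its "shot" number tells which), for a name from the list of things; names that differ only in an ending like _2 or _b are one class to them, and where a whole thing is asked for, a point or a joint stands for the part that bears it (a point fixed in the world has none). Each returns a list of dicts, best first, with "score" (0 to 1); they miss things now and then, are a little off and sometimes report something else, mostly with a low value. They report only what shows in the picture. A call takes as long as a camera call.
- models.find_in(name, picture): "box" ([left, top, right, bottom] in pixels, round what is visible of it).
The state is a dict: "clock": time; "qpos": joint angles; "qd": joint speeds; "effort": joint torques, N m; "position": TCP position; "ee_rot": TCP orientation; "contact_force": force on the tool from outside, world axes, zero at the start; "moment": the same for the moment, N m; "width": finger opening in m.
Only numpy, scipy, OpenCV 4.12 (cv2) and the standard library are available. Lean on these libraries where they do the work, as an engineer would, in place of code of your own. Each camera call takes 0.05 s, during which the arm holds its last target.

## Working session

There is one attempt and no reset: what is moved stays moved. The work goes in short steps, Python scripts to look and compute and a tool call to move; the robot and the scene stay as the last step left them, time stands still between calls to the robot, and variables do not carry over. Pictures are saved under pics/ and viewed, and the job is handed in when it is done.

Besides the shell and the picture viewer there is one more tool, called after "Emit:" in YAML: its name, and indented under it one key for each argument. send_rows: Moves the arm, as the interface text tells. Its arguments: {"type":"object","properties":{"deltas":{"type":"array","items":{"type":"object","properties":{"dp":{"type":"array","items":{"type":"number"}},"rotation":{"type":"array","items":{"type":"number"}}}}},"fingers":{"type":"number"},"grip_force":{"type":"number"}},"required":["deltas"]}

```bash
mkdir -p pics; ls
cat > h.py <<'E'
import numpy as np,cv2
from rig import monitor,eyes,manip,models
def P(im):
    R=cv2.Rodrigues(np.array(im["rvec"],float))[0]; return R,np.array(im["tvec"],float).ravel(),np.array(im["mtx"],float)
def px2w(im,u,v,z=None):
    R,t,K=P(im); ray=np.linalg.inv(K)@np.array([u,v,1.])
    if z is None:
        d=im["depth"][int(round(v)),int(round(u))]; return R.T@(ray*d-t)
    c=-R.T@t; r=R.T@ray; return c+r*(z-c[2])/r[2]
def w2px(im,X):
    R,t,K=P(im); q=K@(R@np.array(X)+t); return q[:2]/q[2]
def save(im,n): cv2.imwrite("pics/"+n,im["color"][:,:,::-1])
E
python3 - <<'E'
from h import *
print(monitor.get_state())
names="draw_cradle mouth guide_near guide_far stop_face rod_lead tube_mid dropper_bottle lens_tube post_holder_a collet_knob stop".split()
for c in ("scene","top"):
    im=eyes.get_image(c); save(im,c+"0.png"); R,t,K=P(im); print(c,-R.T@t,K[0,0])
    for n in names:
        r=models.find_in(n,im); print(n,[(np.round(a["box"]).tolist(),round(a["score"],2)) for a in r[:2]])
E
```

```text
pics
{'clock': 0.0, 'qpos': array([-1.32497110e+00,  2.76580943e-01,  1.50614256e+00, -6.96529462e-06,
        1.36068722e+00, -1.21008693e-01]), 'qd': array([-1.84981684e-03, -6.03007645e-04,  2.44235003e-05,  5.33011606e-04,
        4.40163825e-04,  2.70988463e-04]), 'effort': array([-1.13239326e-03, -4.16782522e+01, -2.45806611e+01, -7.50931281e-05,
        1.12210415e-02, -4.30417131e-06]), 'position': array([ 0.20609699, -0.53626362,  0.24944393]), 'ee_rot': array([-9.07049339e-04,  9.83225675e-01,  1.82390916e-01, -6.00930200e-05]), 'contact_force': array([0.46664692, 0.08404974, 0.32096645]), 'moment': array([ 0.05195273, -0.03755387,  0.00063306]), 'width': 0.08538507644062465}
scene [0.02217913 0.51646502 0.62671102] 425.66164275963024
draw_cradle [([259.0, 165.0, 383.0, 311.0], 0.62)]
mouth [([258.0, 164.0, 383.0, 310.0], 0.65), ([328.0, 203.0, 339.0, 220.0], 0.26)]
guide_near [([262.0, 166.0, 383.0, 310.0], 0.55), ([259.0, 267.0, 281.0, 303.0], 0.43)]
guide_far [([259.0, 163.0, 382.0, 313.0], 0.83), ([260.0, 266.0, 279.0, 300.0], 0.59)]
stop_face [([260.0, 165.0, 381.0, 31
[... 428 characters left out ...]
], 0.61)]
top [ 0.39758298 -0.13531192  1.11140523] 466.25606034384623
draw_cradle [([198.0, 202.0, 414.0, 256.0], 0.87)]
mouth [([198.0, 200.0, 417.0, 254.0], 0.79)]
guide_near [([198.0, 200.0, 420.0, 253.0], 0.67)]
guide_far [([302.0, 220.0, 323.0, 229.0], 0.63), ([194.0, 236.0, 209.0, 250.0], 0.63)]
stop_face [([197.0, 200.0, 416.0, 258.0], 0.87)]
rod_lead [([305.0, 224.0, 319.0, 233.0], 0.64)]
tube_mid [([194.0, 202.0, 417.0, 258.0], 0.8)]
dropper_bottle [([301.0, 176.0, 313.0, 186.0], 0.48)]
lens_tube [([368.0, 179.0, 382.0, 191.0], 0.43)]
post_holder_a [([389.0, 245.0, 415.0, 260.0], 0.66), ([196.0, 234.0, 210.0, 249.0], 0.32)]
collet_knob []
stop [([195.0, 232.0, 210.0, 249.0], 0.63)]
```

Run:
```python
import cv2
a=cv2.imread("pics/scene0.png");b=cv2.imread("pics/top0.png")
cv2.imwrite("pics/s1.png",cv2.resize(a[140:330,230:430],None,fx=3.1,fy=3.1,interpolation=cv2.INTER_CUBIC))
cv2.imwrite("pics/t1.png",cv2.resize(b[150:290,180:440],None,fx=3,fy=3,interpolation=cv2.INTER_CUBIC))
```

```text
(no output)
```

View pics/s1.png

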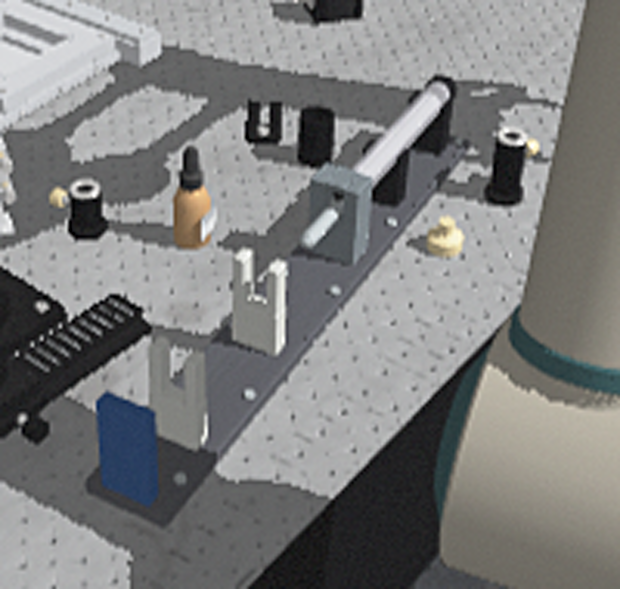

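View pics/t1.png

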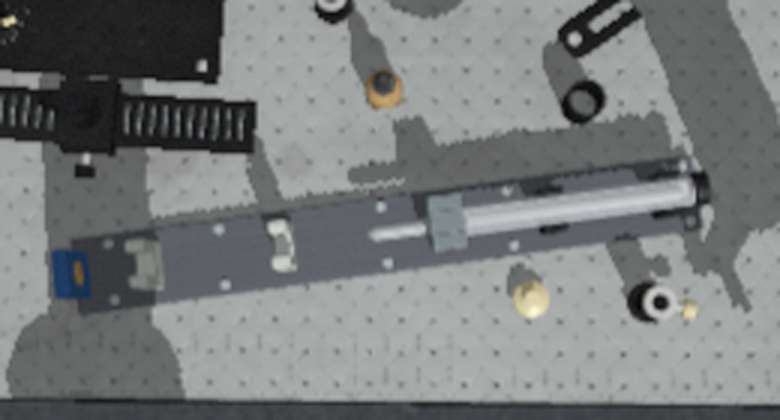

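View pics/top0.png

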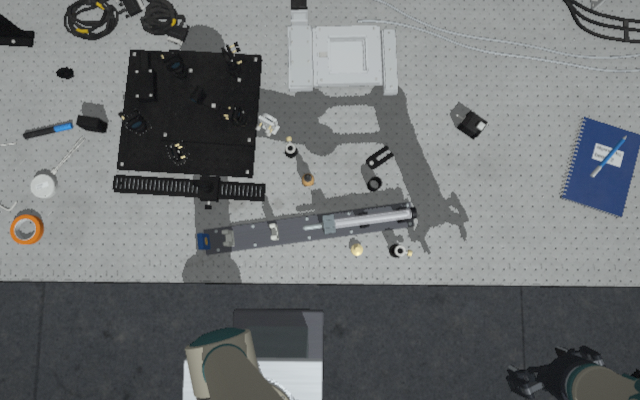

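Run:
```python
import cv2
a=cv2.imread("pics/scene0.png");b=cv2.imread("pics/top0.png")
cv2.imwrite("pics/t2.png",cv2.resize(b[205:260,190:270],None,fx=10,fy=10,interpolation=cv2.INTER_CUBIC))
cv2.imwrite("pics/t3.png",cv2.resize(b[200:250,260:340],None,fx=10,fy=10,interpolation=cv2.INTER_CUBIC))
```

```text
(no output)
```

View pics/t2.png

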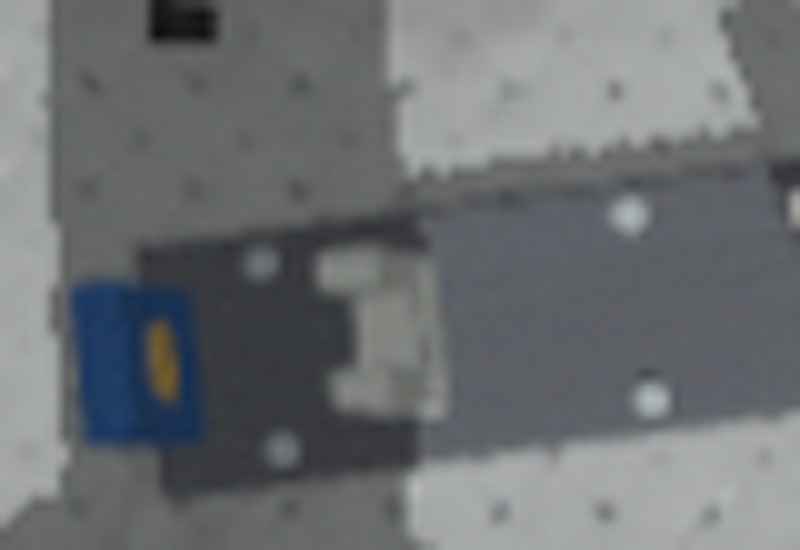

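View pics/t3.png

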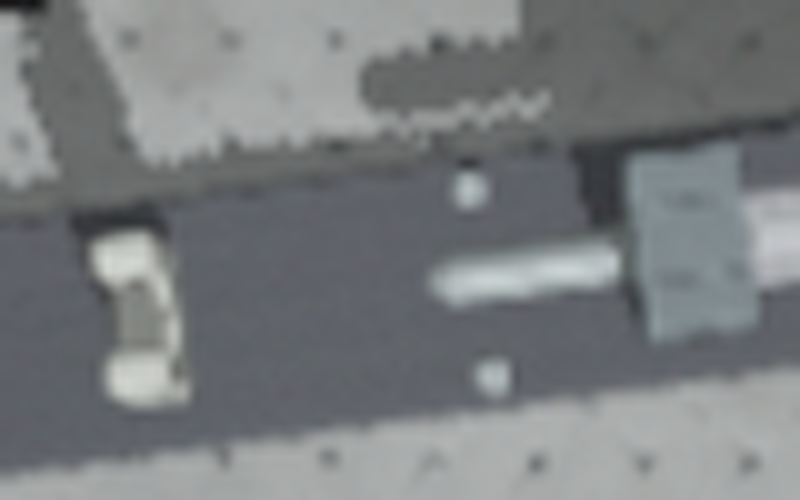

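```bash
cat > fit.py <<'E'
from h import *
from scipy.optimize import least_squares
im=eyes.get_image("top"); sc=eyes.get_image("scene")
A=[((315,255),(18,224,85)),((335,412),(-18,224,85)),((162,360),(0,265,55))]
B=[((90,243),(18,119,85)),((107,400),(-18,119,85)),((158,232),(18,105,85)),((627,155),(20,0,80)),((740,142),(20,-26,80)),((757,328),(-20,-26,80)),((650,343),(-20,0,80))]
uv=[(190+(a+.5)/10-.5,205+(b+.5)/10-.5) for (a,b),_ in A]+[(260+(a+.5)/10-.5,200+(b+.5)/10-.5) for (a,b),_ in B]
X=np.array([c for _,c in A+B])/1000; uv=np.array(uv)
def T(p,X):
    c,s=np.cos(p[2]),np.sin(p[2]); X=np.atleast_2d(X)
    return np.c_[p[0]+c*X[:,0]-s*X[:,1],p[1]+s*X[:,0]+c*X[:,1],X[:,2]]
f=lambda p:(np.array([w2px(im,q) for q in T(p,X)])-uv).ravel()
r=least_squares(f,[.35,-.15,.05],loss='soft_l1'); p=r.x
print(p,np.degrees(p[2])); print(f(p).reshape(-1,2).round(2).tolist())
np.save("pose.npy",p)
L=[[(0,0,55),(0,265,55)],[(0,-211,55),(0,0,55)]]
for y in(105,119,210,224): L.append([(-18,y,12),(-18,y,85),(18,y,85),(18,y,12)])
for y in(0,-26): L.append([(-20,y,12),(-20,y,80),(20,y,80),(20,y,12)])
L.append([(-18,265,12),(-18,265,84),(18,265,84),(18,265,12)])
L.append([(-30,-215,12),(-30,280,12),(30,280,12),(30,-215,12)])
for i,n,(x0,y0,x1,y1),k in((im,"ov_t.png",(185,190,435,265),3.2),(sc,"ov_s.png",(240,140,400,320),3.3)):
    g=cv2.resize(i["color"][y0:y1,x0:x1,::-1].copy(),None,fx=k,fy=k,interpolation=cv2.INTER_CUBIC)
    for l in L:
        q=np.array([(w2px(i,t)-[x0,y0]+.5)*k for t in T(p,np.array(l)/1000)]).round().astype(int)
        cv2.polylines(g,[q.reshape(-1,1,2)],False,(0,0,255),1)
    cv2.imwrite("pics/"+n,g)
for n in [(0,0,.055),(0,.05,.055),(0,.112,.055),(0,.217,.055),(0,.265,.055)]: print(n,T(p,n).round(4))
# rod tip in top image
for X_,Y_ in((430,281),(455,281)):
    print("tip",px2w(im,260+X_/10,200+Y_/10,.055))
print("d", im["depth"][228,310:320].round(3))
E
python3 fit.py
```

```text
[ 0.45790477 -0.15753891  0.1416257 ] 8.11455476215926
[[-0.05, -0.35], [-0.28, 0.3], [0.6, 0.1], [-0.04, -0.41], [0.22, 0.17], [-0.53, -0.14], [-0.32, 0.6], [0.0, 0.37], [0.76, -0.31], [-0.21, -0.27]]
(0, 0, 0.055) [[ 0.4579 -0.1575  0.055 ]]
(0, 0.05, 0.055) [[ 0.4508 -0.108   0.055 ]]
(0, 0.112, 0.055) [[ 0.4421 -0.0467  0.055 ]]
(0, 0.217, 0.055) [[0.4273 0.0573 0.055 ]]
(0, 0.265, 0.055) [[0.4205 0.1048 0.055 ]]
tip [ 0.45097347 -0.11256896  0.055     ]
tip [ 0.45103125 -0.11822563  0.055     ]
d [1.052 1.051 1.048 1.052 1.05  1.054 1.053 1.051 1.051 1.051]
```

```bash
sleep 1
```

```text
(no output)
```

View pics/ov_t.png

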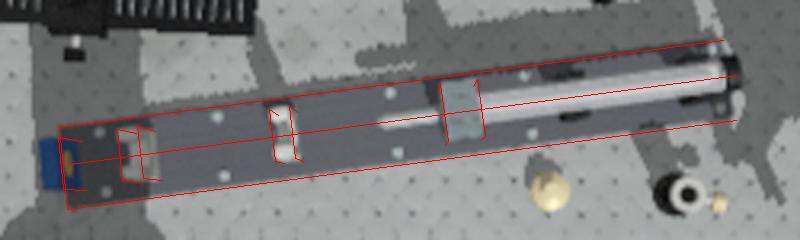

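View pics/ov_s.png

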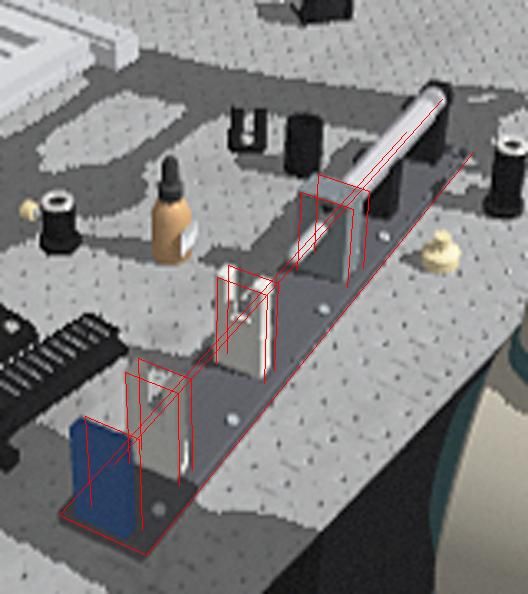

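Run:
```python
import cv2
a=cv2.imread("pics/scene0.png")
cv2.imwrite("pics/s2.png",cv2.resize(a[215:310,255:330],None,fx=8,fy=6.3,interpolation=cv2.INTER_CUBIC)) if 0 else cv2.imwrite("pics/s2.png",cv2.resize(a[245:315,255:330],None,fx=8,fy=8,interpolation=cv2.INTER_CUBIC))
cv2.imwrite("pics/s3.png",cv2.resize(a[185:260,295:380],None,fx=8,fy=8,interpolation=cv2.INTER_CUBIC))
```

```text
(no output)
```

View pics/s2.png

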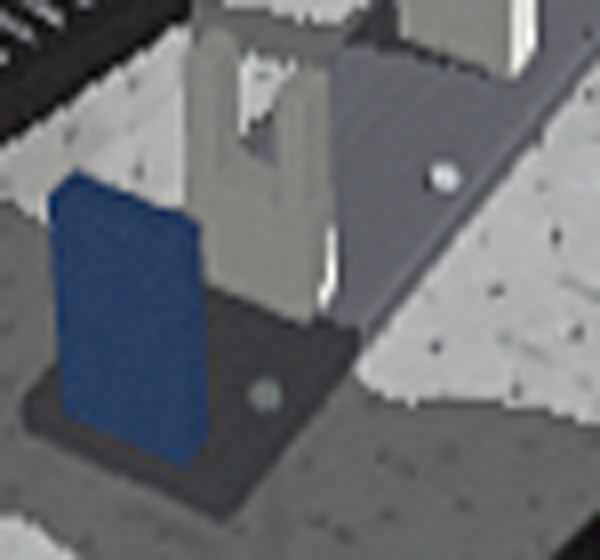

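View pics/s3.png

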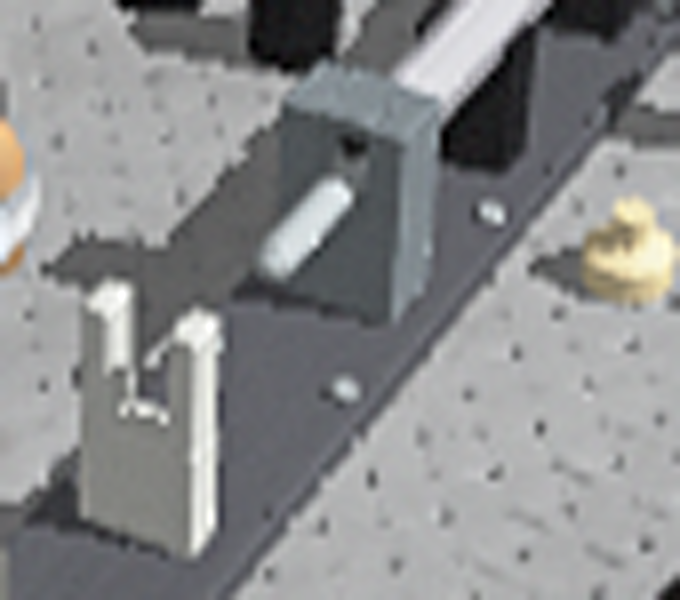

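```bash
cat >> fit.py <<'E'
print("--- joint")
S=[((283,102),(20,0,80)),((402,142),(-20,0,80)),((389,322),(-20,0,12)),((440,98),(-20,-26,80)),((80,515),(18,119,12)),((190,558),(-18,119,12)),((215,530),(-18,105,12))]
uvs=[(295+(a+.5)/8-.5,185+(b+.5)/8-.5) for (a,b),_ in S]+[(255+308.5/8-.5,245+325.5/8-.5)]
XS=np.array([c for _,c in S]+[(-18,224,12)])/1000
fs=lambda p:(np.array([w2px(sc,q) for q in T(p,XS)])-np.array(uvs)).ravel()
for nm,fn in(("scene",fs),("joint",lambda p:np.r_[f(p),fs(p)])):
    r=least_squares(fn,p,loss='soft_l1'); print(nm,r.x); print(fn(r.x).reshape(-1,2).round(2).tolist())
print("top resid joint",f(r.x).reshape(-1,2).round(1).tolist())
np.save("pose.npy",r.x)
E
python3 fit.py | sed -n '/---/,$p'
```

```text
--- joint
scene [ 0.46226429 -0.15853764  0.14732665]
[[-0.56, -0.46], [0.24, -0.44], [0.17, 0.79], [0.37, -0.46], [-0.54, 0.07], [0.14, 0.23], [0.08, 0.02], [0.01, 0.06]]
joint [ 0.45964434 -0.15744454  0.14564358]
[[-0.05, -0.73], [-0.21, -0.1], [0.64, -0.2], [-0.08, -0.98], [0.25, -0.41], [-0.56, -0.74], [-0.39, -0.18], [-0.08, -0.45], [0.75, -1.16], [-0.21, -1.06], [0.09, 0.14], [0.92, 0.19], [0.82, 1.45], [1.07, 0.16], [0.01, 0.79], [0.72, 0.99], [0.67, 0.76], [0.5, 0.92]]
top resid joint [[-0.1, -0.7], [-0.2, -0.1], [0.6, -0.2], [-0.1, -1.0], [0.3, -0.4], [-0.6, -0.7], [-0.4, -0.2], [-0.1, -0.5], [0.8, -1.2], [-0.2, -1.1]]
```

Emit:
send_rows:
  deltas:
    - {"dp": [0.1,0.17,0],"rotation": [0,0,0.135]}
    - {"dp": [0.2,0.34,0],"rotation": [0,0,0.27]}
    - {"dp": [0.31,0.51,0],"rotation": [0,0,0.405]}
    - {"dp": [0.42,0.68,0],"rotation": [0,0,0.54]}
    - {"dp": [0.52,0.845,0],"rotation": [0,0,0.675]}
  fingers: 0.0
  grip_force: 50

```text
clock: 1.92
position: [0.2691, -0.4344, 0.2504]
ee_rot: [0.0, 0.938, 0.346, 0.0]
contact_force: [0.9, -0.2, -0.6]
width: 0.0422
```

Emit:
send_rows:
  deltas:
    - {"dp": [0.1,0.17,0],"rotation": [0,0,0.135]}
    - {"dp": [0.2,0.34,0],"rotation": [0,0,0.27]}
    - {"dp": [0.31,0.51,0],"rotation": [0,0,0.405]}
    - {"dp": [0.42,0.68,0],"rotation": [0,0,0.54]}
    - {"dp": [0.52,0.845,0],"rotation": [0,0,0.675]}

```text
clock: 2.33
position: [0.3316, -0.3329, 0.2505]
ee_rot: [0.0, 0.867, 0.499, 0.0]
contact_force: [-0.3, 0.6, -0.6]
width: 0.0427
```

Emit:
send_rows:
  deltas:
    - {"dp": [0.1,0.17,0],"rotation": [0,0,0.135]}
    - {"dp": [0.2,0.34,0],"rotation": [0,0,0.27]}
    - {"dp": [0.31,0.51,0],"rotation": [0,0,0.405]}
    - {"dp": [0.42,0.68,0],"rotation": [0,0,0.54]}
    - {"dp": [0.52,0.845,0],"rotation": [0,0,0.675]}

```text
clock: 2.75
position: [0.394, -0.2315, 0.2505]
ee_rot: [0.0, 0.77, 0.638, 0.0]
contact_force: [-0.3, 0.4, 0.5]
width: 0.0423
```

Emit:
send_rows:
  deltas:
    - {"dp": [0.1,0.17,-0.1],"rotation": [0,0,0.135]}
    - {"dp": [0.2,0.34,-0.2],"rotation": [0,0,0.27]}
    - {"dp": [0.31,0.51,-0.3],"rotation": [0,0,0.405]}
    - {"dp": [0.42,0.68,-0.4],"rotation": [0,0,0.54]}
    - {"dp": [0.52,0.845,-0.5],"rotation": [0,0,0.675]}
    - {"dp": [0.52,0.845,-0.6],"rotation": [0,0,0.675]}
    - {"dp": [0.52,0.845,-0.6],"rotation": [0,0,0.675]}

```text
clock: 3.33
position: [0.4548, -0.1295, 0.1763]
ee_rot: [-0.002, 0.653, 0.758, -0.001]
contact_force: [-1.1, 0.3, -0.5]
width: 0.0427
```

```bash
cat > look.py <<'E'
import sys
from h import *
n=sys.argv[1]
p=np.load("pose.npy"); s=monitor.get_state(); c,si=np.cos(p[2]),np.sin(p[2])
d=s["position"][:2]-p[:2]; q=s["ee_rot"]
print("clk",s["clock"],"cradle xy",(np.array([c*d[0]+si*d[1],-si*d[0]+c*d[1]])*1000).round(1),"z",s["position"][2].round(4),"yawerr deg",np.degrees(2*np.arctan2(q[2],q[1])-np.pi/2-p[2]).round(2),"F",s["contact_force"].round(1),"w",s["width"].round(4),"axis",c,si)
t=eyes.get_image("top");sc=eyes.get_image("scene")
a=cv2.resize(t["color"][195:260,190:350,::-1],(800,325),interpolation=cv2.INTER_CUBIC)
b=cv2.resize(sc["color"][160:310,250:400,::-1],(600,600),interpolation=cv2.INTER_CUBIC)
cv2.imwrite(f"pics/{n}t.png",a);cv2.imwrite(f"pics/{n}s.png",b)
E
python3 look.py a
```

```text
Traceback (most recent call last):
  File "look.py", line 6, in <module>
    print("clk",s["clock"],"cradle xy",(np.array([c*d[0]+si*d[1],-si*d[0]+c*d[1]])*1000).round(1),"z",s["position"][2].round(4),"yawerr deg",np.degrees(2*np.arctan2(q[2],q[1])-np.pi/2-p[2]).round(2),"F",s["contact_force"].round(1),"w",s["width"].round(4),"axis",c,si)
                                                                                                                                                                                                                                           ^^^^^^^^^^^^^^^^
AttributeError: 'float' object has no attribute 'round'
```

```bash
sleep 1
sed -i 's/s\["width"\].round(4)/round(s["width"],4)/' look.py; python3 look.py a
```

```text
clk 3.3333 cradle xy [-0.7 28.3] z 0.1763 yawerr deg 0.16 F [-1.1  0.3 -0.5] w 0.0427 axis 0.9894127087773423 0.14512922417584248
```

```bash
sleep 3
```

```text
(no output)
```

View pics/as.png

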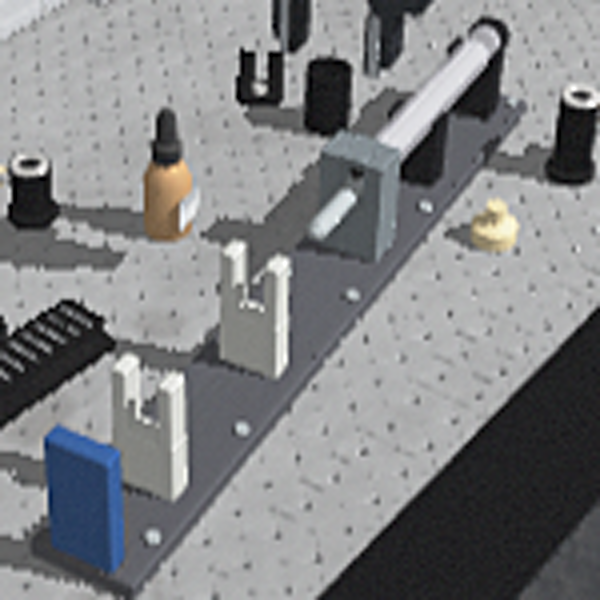

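View pics/at.png

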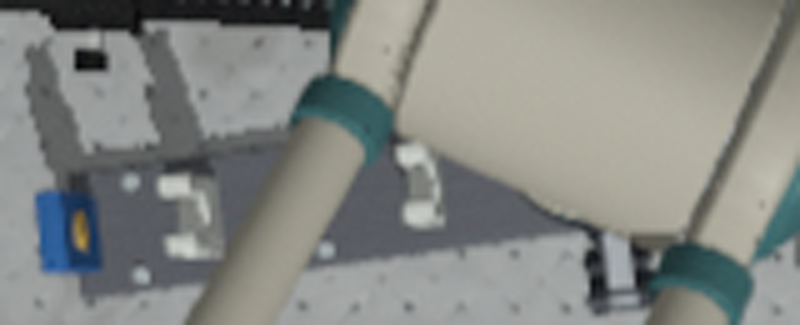

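Emit:
send_rows:
  deltas:
    - {"dp": [0,0,-0.15],"rotation": [0,0,0]}
    - {"dp": [0,0,-0.3],"rotation": [0,0,0]}
    - {"dp": [0,0,-0.45],"rotation": [0,0,0]}
    - {"dp": [0,0,-0.6],"rotation": [0,0,0]}
    - {"dp": [0,0,-0.6],"rotation": [0,0,0]}

```text
clock: 3.85
position: [0.454, -0.1313, 0.1046]
ee_rot: [-0.002, 0.654, 0.756, -0.001]
contact_force: [-0.8, 0.1, -1.2]
width: 0.0432
```

```bash
python3 look.py b
```

```text
clk 3.85 cradle xy [-1.8 26.7] z 0.1046 yawerr deg -0.07 F [-0.8  0.1 -1.2] w 0.0432 axis 0.9894127087773423 0.14512922417584248
```

```bash
sleep 3
```

```text
(no output)
```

View pics/bs.png

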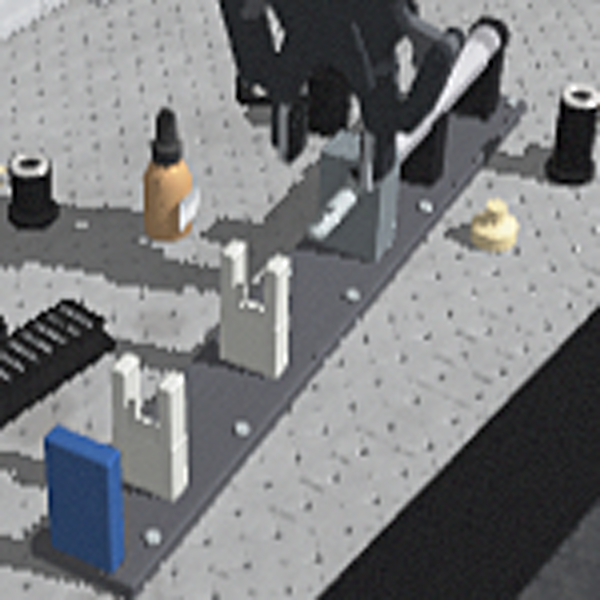

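Run:
```python
from h import *
sc=eyes.get_image("scene"); s=monitor.get_state(); x,y,_=s["position"]
p=np.load("pose.npy");c,si=np.cos(p[2]),np.sin(p[2])
for dz in(.086,.092):
  for o in(-.021,.0,.021): print(dz,o,(w2px(sc,(x+c*o,y+si*o,dz))-[250,160])*4)
print("below",(w2px(sc,(x,y,.055))-[250,160])*4, "tip@46",(w2px(sc,(p[0]-si*.046,p[1]+c*.046,.055))-[250,160])*4)
b=cv2.resize(sc["color"][160:230,300:370,::-1],(700,700),interpolation=cv2.INTER_CUBIC);cv2.imwrite("pics/b2.png",b)
```

```text
0.086 -0.021 [364.15240946 183.95485916]
0.086 0.0 [330.30981815 172.9069889 ]
0.086 0.021 [297.05026174 162.04944962]
0.092 -0.021 [364.73465358 175.04376796]
0.092 0.0 [330.76399051 164.03345412]
0.092 0.021 [297.3806773  153.21350766]
below [328.01469819 217.7486143 ] tip@46 [312.26114594 236.77768083]
```

```bash
sleep 2
```

```text
(no output)
```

View pics/b2.png

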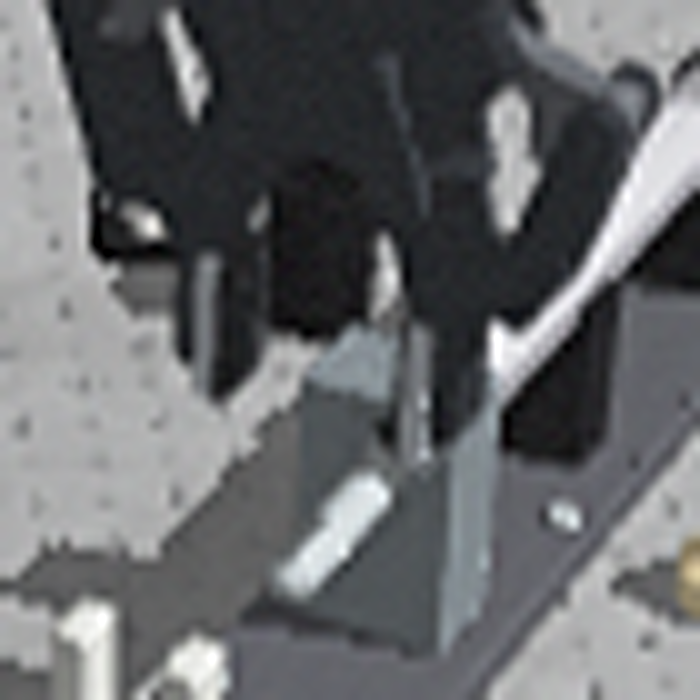

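Emit:
send_rows:
  deltas:
    - {"dp": [0.005,0,-0.1],"rotation": [0,0,0]}
    - {"dp": [0.01,0,-0.2],"rotation": [0,0,0]}
    - {"dp": [0.01,0,-0.3],"rotation": [0,0,0]}
    - {"dp": [0.01,0,-0.42],"rotation": [0,0,0]}
    - {"dp": [0.01,0,-0.42],"rotation": [0,0,0]}
    - {"dp": [0.01,0,-0.42],"rotation": [0,0,0]}

```text
clock: 4.5
position: [0.4575, -0.1316, 0.0568]
ee_rot: [0.001, 0.654, 0.757, 0.0]
contact_force: [-0.1, 1.1, 1.5]
width: 0.0422
```

Emit:
send_rows:
  deltas:
    - {"dp": [0,0,0],"rotation": [0,0,0]}
    - {"dp": [0,0,0],"rotation": [0,0,0]}
    - {"dp": [0,0,0],"rotation": [0,0,0]}
    - {"dp": [0,0,0],"rotation": [0,0,0]}
    - {"dp": [0,0,0],"rotation": [0,0,0]}
    - {"dp": [0,0,0],"rotation": [0,0,0]}
  fingers: 1.0

```text
clock: 5.0
position: [0.457, -0.1316, 0.0569]
ee_rot: [0.001, 0.654, 0.757, -0.0]
contact_force: [-3.0, -1.4, 7.1]
width: 0.0103
```

```bash
python3 look.py c
```

```text
clk 5.0 cradle xy [ 1.1 26. ] z 0.0569 yawerr deg 0.03 F [-3.  -1.4  7.1] w 0.0103 axis 0.9894127087773423 0.14512922417584248
```

```bash
sleep 3
```

```text
(no output)
```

View pics/cs.png

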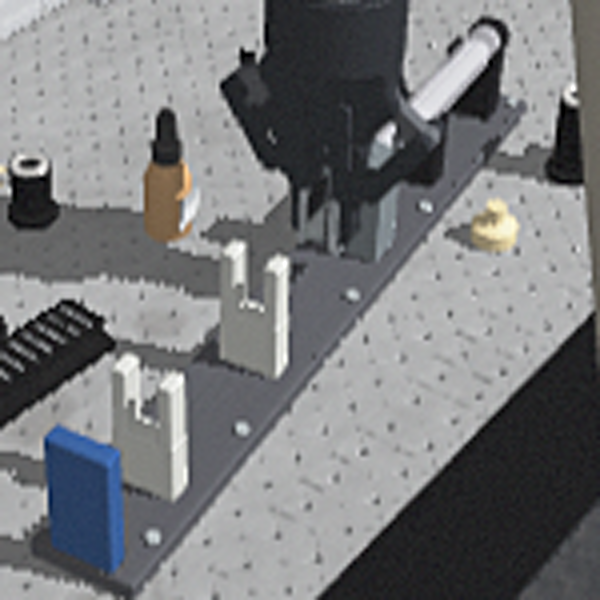

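Run:
```python
from h import *
s=monitor.get_state(); print(s["width"],s["contact_force"],s["moment"])
sc=eyes.get_image("scene")
b=cv2.resize(sc["color"][180:235,305:360,::-1],(660,660),interpolation=cv2.INTER_CUBIC);cv2.imwrite("pics/c2.png",b)
print((sc["depth"][205:228:2,326:346:2]).round(3))
```

```text
0.010087964583666717 [-3.08531803 -1.47880331  5.87657622] [-0.20260455  0.43653643 -0.10132874]
[[0.945 0.951 0.958 0.988 0.935 0.929 0.935 0.928 0.921 0.914]
 [0.953 0.955 0.962 0.938 0.934 0.933 0.938 0.925 0.923 0.92 ]
 [0.947 0.954 0.963 0.991 0.937 0.933 0.94  0.93  0.923 0.924]
 [0.953 0.961 0.966 0.943 0.946 0.948 0.946 0.956 0.929 0.978]
 [0.957 0.962 0.962 0.944 0.946 0.949 0.951 0.987 0.986 0.979]
 [0.961 0.954 0.954 0.951 0.949 0.949 0.953 0.99  0.986 0.983]
 [0.954 0.953 0.95  0.953 0.954 0.952 0.965 0.992 0.989 0.984]
 [0.955 0.953 0.957 0.959 0.958 0.958 0.963 0.997 0.996 0.993]
 [1.015 1.014 1.014 0.962 0.961 0.96  1.002 1.    0.996 0.994]
 [1.008 1.006 1.011 1.007 0.967 1.009 1.006 1.003 0.997 1.001]
 [1.003 1.004 1.003 1.003 1.004 1.004 1.003 1.007 1.005 1.006]
 [0.996 0.997 0.995 0.997 1.    0.996 0.998 0.995 0.999 0.996]]
```

```bash
sleep 2
```

```text
(no output)
```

View pics/c2.png

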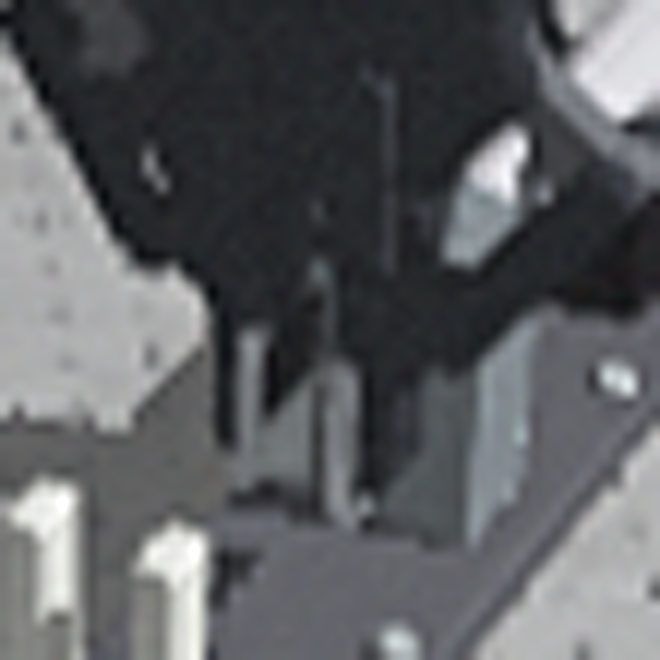

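Run:
```python
from h import *
p=np.load("pose.npy");c,s=np.cos(p[2]),np.sin(p[2])
sc=eyes.get_image("scene")
def cr(u,v):
    w=px2w(sc,u,v); d=w[:2]-p[:2]; return (np.array([c*d[0]+s*d[1],-s*d[0]+c*d[1],w[2]])*1000).round(0)
for v in range(206,225,2):
    print(v,[(u,*cr(u,v).astype(int)) for u in range(324,347,2)])
```

```text
206 [(324, np.int64(15), np.int64(39), np.int64(81)), (326, np.int64(10), np.int64(39), np.int64(83)), (328, np.int64(9), np.int64(31), np.int64(78)), (330, np.int64(7), np.int64(24), np.int64(75)), (332, np.int64(-5), np.int64(39), np.int64(89)), (334, np.int64(-9), np.int64(38), np.int64(90)), (336, np.int64(-13), np.int64(37), np.int64(90)), (338, np.int64(-16), np.int64(32), np.int64(88)), (340, np.int64(-21), np.int64(32), np.int64(90)), (342, np.int64(-29), np.int64(39), np.int64(97)), (344, np.int64(-33), np.int64(38), np.int64(98)), (346, np.int64(-38), np.int64(39), np.int64(100))]
208 [(324, np.int64(17), np.int64(35), np.int64(73)), (326, np.int64(11), np.int64(37), np.int64(76)), (328, np.int64(8), np.int64(32), np.int64(74)), (330, np.int64(9), np.int64(21), np.int64(67)), (332, np.int64(-5), np.int64(38), np.int64(83)), (334, np.int64(-10), np.int64(40), np.int64(86)), (336, np.int64(-14), np.int64(38), np.int64(86)), (338, np.int64(-17), np.int64(33), np.int64(84)), (340, np.int64(-24), np.int64(37), np.int64(89)), (342, np.int64(-29), np.int64(39), np.int64(92)), (344
[... 4152 characters left out ...]
int64(22)), (344, np.int64(-18), np.int64(-3), np.int64(22)), (346, np.int64(-19), np.int64(-12), np.int64(16))]
224 [(324, np.int64(24), np.int64(17), np.int64(13)), (326, np.int64(21), np.int64(14), np.int64(12)), (328, np.int64(17), np.int64(11), np.int64(11)), (330, np.int64(12), np.int64(11), np.int64(13)), (332, np.int64(8), np.int64(8), np.int64(13)), (334, np.int64(4), np.int64(5), np.int64(13)), (336, np.int64(0), np.int64(2), np.int64(12)), (338, np.int64(-5), np.int64(1), np.int64(13)), (340, np.int64(-9), np.int64(-1), np.int64(13)), (342, np.int64(-15), np.int64(1), np.int64(17)), (344, np.int64(-19), np.int64(0), np.int64(18)), (346, np.int64(-20), np.int64(-10), np.int64(12))]
```

View pics/ct.png

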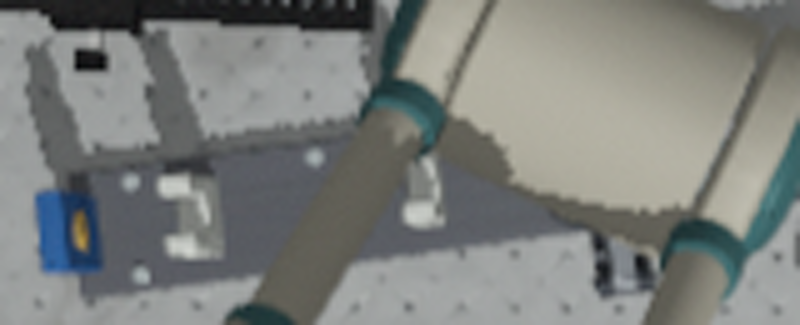

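Emit:
send_rows:
  deltas:
    - {"dp": [-0.003,0.02,0],"rotation": [0,0,0]}
    - {"dp": [-0.01,0.07,0],"rotation": [0,0,0]}
    - {"dp": [-0.0175,0.12,0],"rotation": [0,0,0]}
    - {"dp": [-0.025,0.17,0],"rotation": [0,0,0]}
    - {"dp": [-0.0325,0.22,0],"rotation": [0,0,0]}
    - {"dp": [-0.04,0.27,0],"rotation": [0,0,0]}
    - {"dp": [-0.047,0.32,0],"rotation": [0,0,0]}
    - {"dp": [-0.0545,0.37,0],"rotation": [0,0,0]}
    - {"dp": [-0.062,0.42,0],"rotation": [0,0,0]}
    - {"dp": [-0.069,0.47,0],"rotation": [0,0,0]}
    - {"dp": [-0.073,0.495,0],"rotation": [0,0,0]}
    - {"dp": [-0.073,0.495,0],"rotation": [0,0,0]}

```text
clock: 6.2
position: [0.4494, -0.0727, 0.0566]
ee_rot: [0.002, 0.653, 0.757, -0.0]
contact_force: [-0.0, -4.2, -0.1]
width: 0.0101
```

```bash
python3 look.py d
```

```text
clk 6.2 cradle xy [ 2.1 85.3] z 0.0566 yawerr deg 0.08 F [-0.  -4.2 -0.1] w 0.0101 axis 0.9894127087773423 0.14512922417584248
```

```bash
sleep 3
```

```text
(no output)
```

View pics/ds.png

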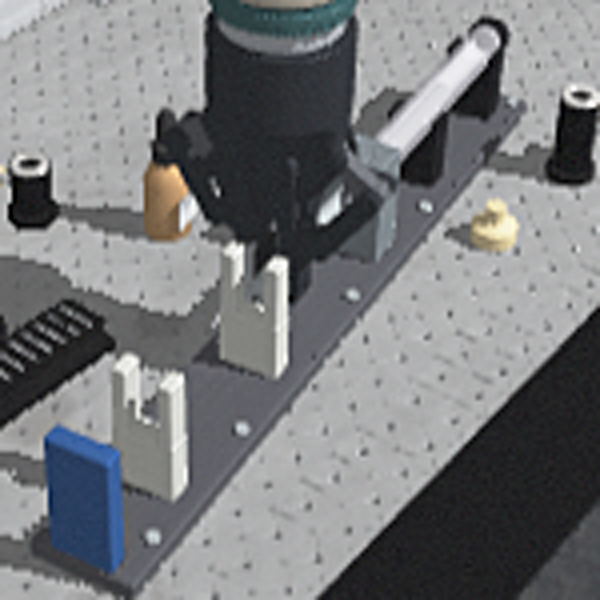

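```bash
python3 - <<'E'
from h import *
sc=eyes.get_image("scene")
b=cv2.resize(sc["color"][215:260,295:340,::-1],(630,630),interpolation=cv2.INTER_CUBIC);cv2.imwrite("pics/d2.png",b)
E
sleep 2
```

```text
(no output)
```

View pics/d2.png

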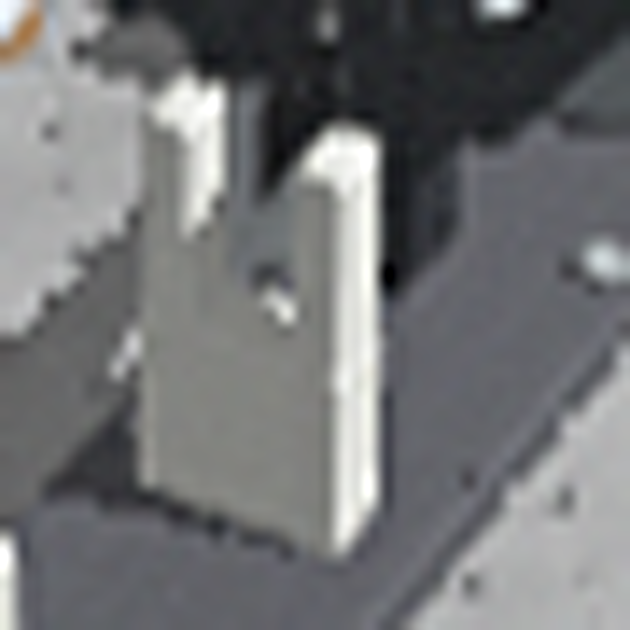

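Emit:
send_rows:
  deltas:
    - {"dp": [0,0,0],"rotation": [0,0,0]}
    - {"dp": [0,0,0],"rotation": [0,0,0]}
    - {"dp": [0,0,0],"rotation": [0,0,0]}
    - {"dp": [0,0,0],"rotation": [0,0,0]}
    - {"dp": [0.005,-0.05,0],"rotation": [0,0,0]}
    - {"dp": [0.015,-0.15,0],"rotation": [0,0,0]}
    - {"dp": [0.03,-0.25,0],"rotation": [0,0,0]}
    - {"dp": [0.046,-0.35,0],"rotation": [0,0,0]}
    - {"dp": [0.06,-0.45,0],"rotation": [0,0,0]}
    - {"dp": [0.07,-0.53,0],"rotation": [0,0,0]}
    - {"dp": [0.07,-0.53,0],"rotation": [0,0,0]}
    - {"dp": [0.07,-0.53,0],"rotation": [0,0,0]}
  fingers: 0.0

```text
clock: 7.35
position: [0.4566, -0.1362, 0.0558]
ee_rot: [-0.0, 0.654, 0.756, 0.0]
contact_force: [-0.5, -0.5, -0.2]
width: 0.0428
```

Emit:
send_rows:
  deltas:
    - {"dp": [0,0,0],"rotation": [0,0,0]}
    - {"dp": [0,0,0],"rotation": [0,0,0]}
    - {"dp": [0,0,0],"rotation": [0,0,0]}
    - {"dp": [0,0,0],"rotation": [0,0,0]}
    - {"dp": [0,0,0],"rotation": [0,0,0]}
    - {"dp": [0,0,0],"rotation": [0,0,0]}
  fingers: 1.0

```text
clock: 7.85
position: [0.4566, -0.1349, 0.056]
ee_rot: [-0.0, 0.654, 0.757, 0.0]
contact_force: [0.5, 1.0, 1.1]
width: 0.0101
```

```bash
python3 look.py e
```

```text
clk 7.85 cradle xy [ 0.2 22.8] z 0.056 yawerr deg 0.04 F [0.5 1.  1.1] w 0.0101 axis 0.9894127087773423 0.14512922417584248
```

```bash
sleep 3
```

```text
(no output)
```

View pics/es.png

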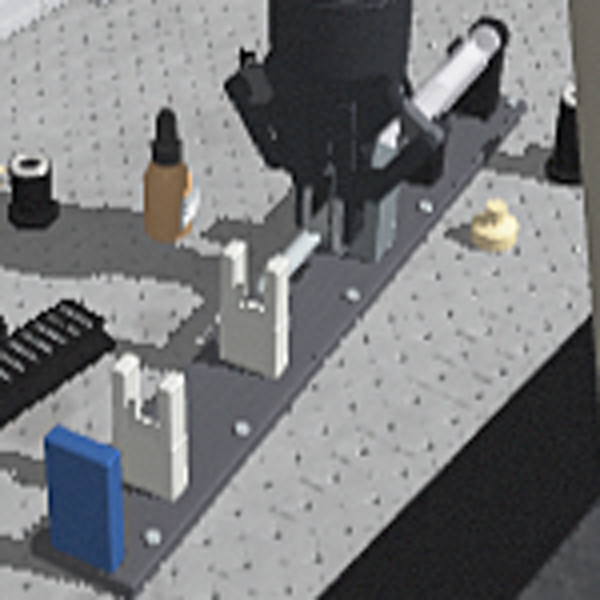

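Emit:
send_rows:
  deltas:
    - {"dp": [-0.003,0.02,0],"rotation": [0,0,0]}
    - {"dp": [-0.01,0.07,0],"rotation": [0,0,0]}
    - {"dp": [-0.018,0.12,0],"rotation": [0,0,0]}
    - {"dp": [-0.0255,0.17,0],"rotation": [0,0,0]}
    - {"dp": [-0.033,0.22,0],"rotation": [0,0,0]}
    - {"dp": [-0.041,0.27,0],"rotation": [0,0,0]}
    - {"dp": [-0.048,0.32,0],"rotation": [0,0,0]}
    - {"dp": [-0.056,0.37,0],"rotation": [0,0,0]}
    - {"dp": [-0.064,0.42,0],"rotation": [0,0,0]}
    - {"dp": [-0.071,0.47,0],"rotation": [0,0,0]}
    - {"dp": [-0.079,0.525,0],"rotation": [0,0,0]}
    - {"dp": [-0.079,0.525,0],"rotation": [0,0,0]}

```text
clock: 8.95
position: [0.4472, -0.0723, 0.0558]
ee_rot: [0.0, 0.653, 0.757, -0.0]
contact_force: [0.3, 0.0, -2.6]
width: 0.0101
```

```bash
python3 look.py f
```

```text
clk 8.95 cradle xy [ 0.1 86.1] z 0.0558 yawerr deg 0.08 F [ 0.3  0.  -2.6] w 0.0101 axis 0.9894127087773423 0.14512922417584248
```

```bash
sleep 3
```

```text
(no output)
```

View pics/fs.png

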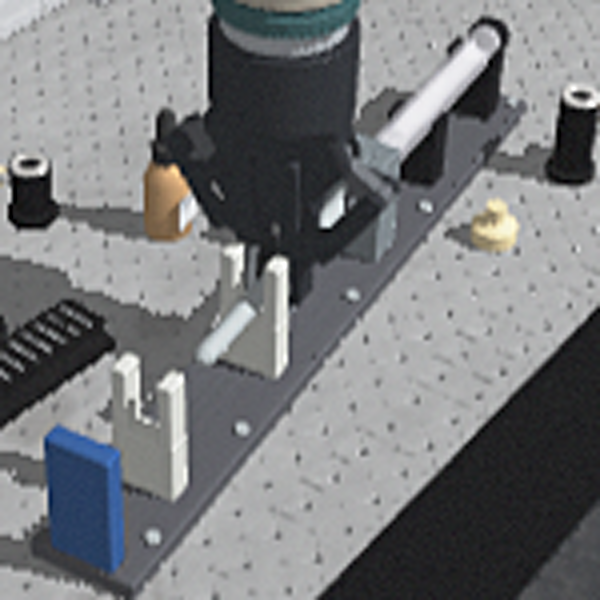

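Run:
```python
from h import *
p=np.load("pose.npy");c,s=np.cos(p[2]),np.sin(p[2])
sc=eyes.get_image("scene");t=eyes.get_image("top")
for z in(.05,.055,.06):
    w=px2w(sc,301.3,248.8,z);d=w[:2]-p[:2];print(z,[c*d[0]+s*d[1],-s*d[0]+c*d[1]])
b=cv2.resize(sc["color"][215:260,290:335,::-1],(450,450),interpolation=cv2.INTER_CUBIC)
a=cv2.resize(t["color"][215:260,230:275,::-1],(450,450),interpolation=cv2.INTER_CUBIC);cv2.imwrite("pics/f2.png",np.hstack([b,a[:,:340]]))
```

```text
0.05 [np.float64(0.0034352629734068912), np.float64(0.15770495626545963)]
0.055 [np.float64(0.0005008216525368044), np.float64(0.1626689564751363)]
0.06 [np.float64(-0.0024336196683332617), np.float64(0.1676329566848127)]
```

```bash
sleep 2
```

```text
(no output)
```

View pics/f2.png

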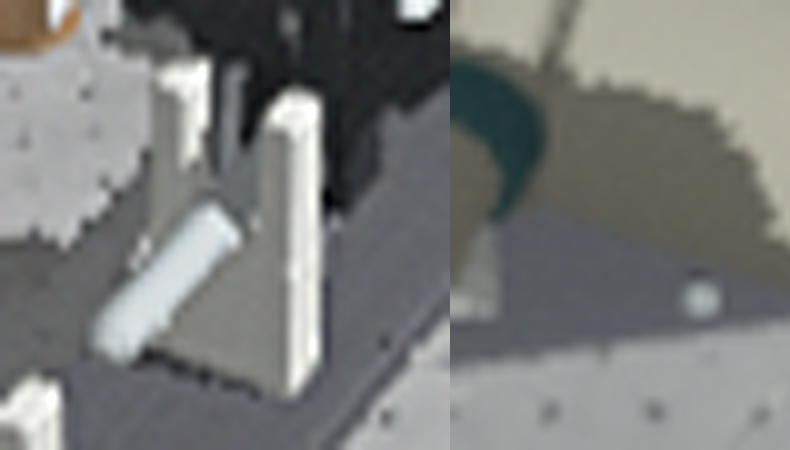

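Emit:
send_rows:
  deltas:
    - {"dp": [0,0,0],"rotation": [0,0,0]}
    - {"dp": [0,0,0],"rotation": [0,0,0]}
    - {"dp": [0,0,0],"rotation": [0,0,0]}
    - {"dp": [0,0,0],"rotation": [0,0,0]}
    - {"dp": [0.007,-0.05,0],"rotation": [0,0,0]}
    - {"dp": [0.022,-0.15,0],"rotation": [0,0,0]}
    - {"dp": [0.037,-0.25,0],"rotation": [0,0,0]}
    - {"dp": [0.052,-0.35,0],"rotation": [0,0,0]}
    - {"dp": [0.067,-0.45,0],"rotation": [0,0,0]}
    - {"dp": [0.079,-0.53,0],"rotation": [0,0,0]}
    - {"dp": [0.079,-0.53,0],"rotation": [0,0,0]}
    - {"dp": [0.079,-0.53,0],"rotation": [0,0,0]}
  fingers: 0.0

```text
clock: 10.15
position: [0.4566, -0.1368, 0.0558]
ee_rot: [-0.0, 0.654, 0.756, 0.0]
contact_force: [0.6, -0.1, 0.5]
width: 0.0425
```

Emit:
send_rows:
  deltas:
    - {"dp": [0,0,0],"rotation": [0,0,0]}
    - {"dp": [0,0,0],"rotation": [0,0,0]}
    - {"dp": [0,0,0],"rotation": [0,0,0]}
    - {"dp": [0,0,0],"rotation": [0,0,0]}
    - {"dp": [0,0,0],"rotation": [0,0,0]}
    - {"dp": [0,0,0],"rotation": [0,0,0]}
  fingers: 1.0

```text
clock: 10.65
position: [0.4564, -0.1354, 0.056]
ee_rot: [-0.0, 0.654, 0.757, 0.0]
contact_force: [-0.5, 1.0, 2.5]
width: 0.011
```

```bash
python3 look.py g
```

```text
clk 10.65 cradle xy [-0.  22.2] z 0.056 yawerr deg 0.04 F [-0.5  1.   2.5] w 0.011 axis 0.9894127087773423 0.14512922417584248
```

```bash
sleep 3
```

```text
(no output)
```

View pics/gs.png

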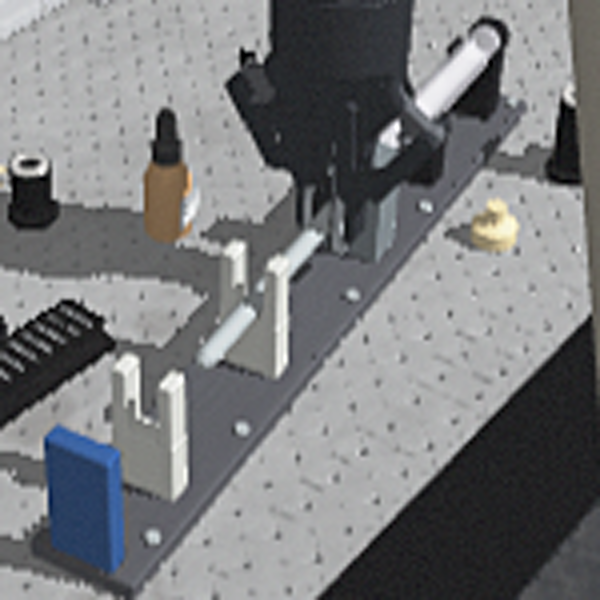

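Emit:
send_rows:
  deltas:
    - {"dp": [-0.003,0.02,0],"rotation": [0,0,0]}
    - {"dp": [-0.01,0.07,0],"rotation": [0,0,0]}
    - {"dp": [-0.018,0.12,0],"rotation": [0,0,0]}
    - {"dp": [-0.0255,0.17,0],"rotation": [0,0,0]}
    - {"dp": [-0.033,0.22,0],"rotation": [0,0,0]}
    - {"dp": [-0.041,0.27,0],"rotation": [0,0,0]}
    - {"dp": [-0.048,0.32,0],"rotation": [0,0,0]}
    - {"dp": [-0.056,0.37,0],"rotation": [0,0,0]}
    - {"dp": [-0.064,0.42,0],"rotation": [0,0,0]}
    - {"dp": [-0.071,0.47,0],"rotation": [0,0,0]}
    - {"dp": [-0.08,0.535,0],"rotation": [0,0,0]}
    - {"dp": [-0.08,0.535,0],"rotation": [0,0,0]}

```text
clock: 11.75
position: [0.4455, -0.0693, 0.0557]
ee_rot: [-0.002, 0.654, 0.757, 0.0]
contact_force: [0.5, 0.9, -0.5]
width: 0.01
```

```bash
python3 look.py h
```

```text
clk 11.75 cradle xy [-1.2 89.3] z 0.0557 yawerr deg 0.01 F [ 0.5  0.9 -0.5] w 0.01 axis 0.9894127087773423 0.14512922417584248
```

```bash
sleep 3
```

```text
(no output)
```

View pics/hs.png

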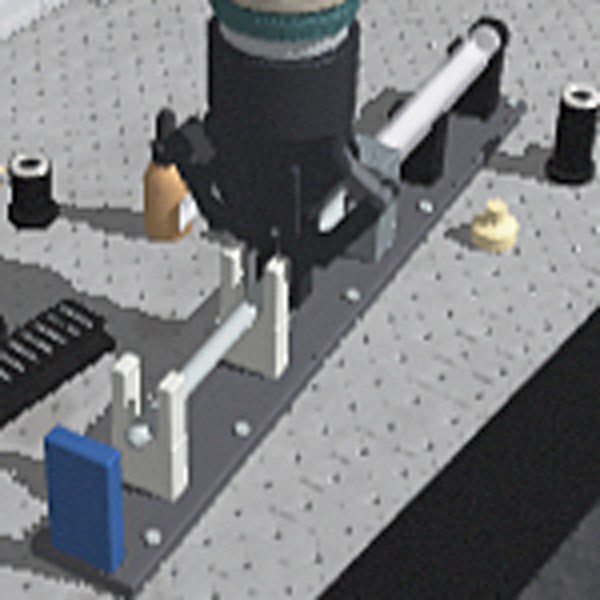

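View pics/ht.png

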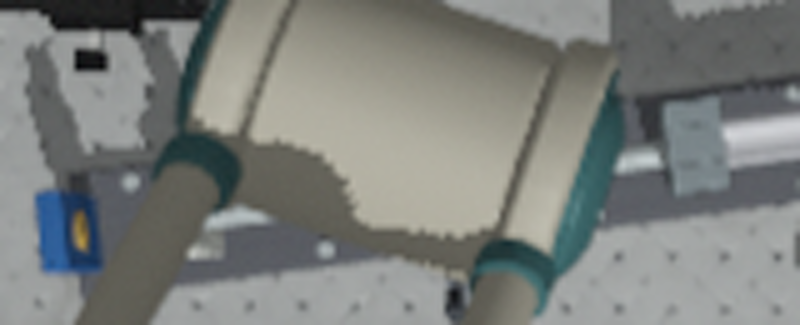

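Emit:
send_rows:
  deltas:
    - {"dp": [0,0,0],"rotation": [0,0,0]}
    - {"dp": [0,0,0],"rotation": [0,0,0]}
    - {"dp": [0,0,0],"rotation": [0,0,0]}
    - {"dp": [0,0,0],"rotation": [0,0,0]}
    - {"dp": [0.007,-0.05,0],"rotation": [0,0,0]}
    - {"dp": [0.022,-0.13,0],"rotation": [0,0,0]}
    - {"dp": [0.037,-0.22,0],"rotation": [0,0,0]}
    - {"dp": [0.048,-0.31,0],"rotation": [0,0,0]}
    - {"dp": [0.06,-0.39,0],"rotation": [0,0,0]}
    - {"dp": [0.06,-0.39,0],"rotation": [0,0,0]}
    - {"dp": [0.06,-0.39,0],"rotation": [0,0,0]}
  fingers: 0.0

```text
clock: 12.77
position: [0.4543, -0.1195, 0.0558]
ee_rot: [-0.0, 0.654, 0.756, 0.0]
contact_force: [-0.4, 0.0, 0.2]
width: 0.0428
```

Emit:
send_rows:
  deltas:
    - {"dp": [0,0,0],"rotation": [0,0,0]}
    - {"dp": [0,0,0],"rotation": [0,0,0]}
    - {"dp": [0,0,0],"rotation": [0,0,0]}
    - {"dp": [0,0,0],"rotation": [0,0,0]}
    - {"dp": [0,0,0],"rotation": [0,0,0]}
    - {"dp": [0,0,0],"rotation": [0,0,0]}
    - {"dp": [0,0,0],"rotation": [0,0,0]}
  fingers: 1.0
  grip_force: 20

```text
clock: 13.35
position: [0.4538, -0.1182, 0.0559]
ee_rot: [-0.0, 0.654, 0.757, -0.0]
contact_force: [-1.3, 1.1, -0.3]
width: 0.011
```

```bash
python3 look.py i
python3 - <<'E'
from h import *
p=np.load("pose.npy");c,s=np.cos(p[2]),np.sin(p[2])
sc=eyes.get_image("scene");t=eyes.get_image("top")
b=cv2.resize(sc["color"][250:305,255:310,::-1],(550,550),interpolation=cv2.INTER_CUBIC);cv2.imwrite("pics/i2.png",b)
b=cv2.resize(t["color"][220:255,190:260,::-1],(700,350),interpolation=cv2.INTER_CUBIC);cv2.imwrite("pics/i3.png",b)
E
```

```text
clk 13.35 cradle xy [-0.1 39.7] z 0.0559 yawerr deg 0.04 F [-1.3  1.1 -0.3] w 0.011 axis 0.9894127087773423 0.14512922417584248
```

```bash
sleep 4
```

```text
(no output)
```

View pics/is.png

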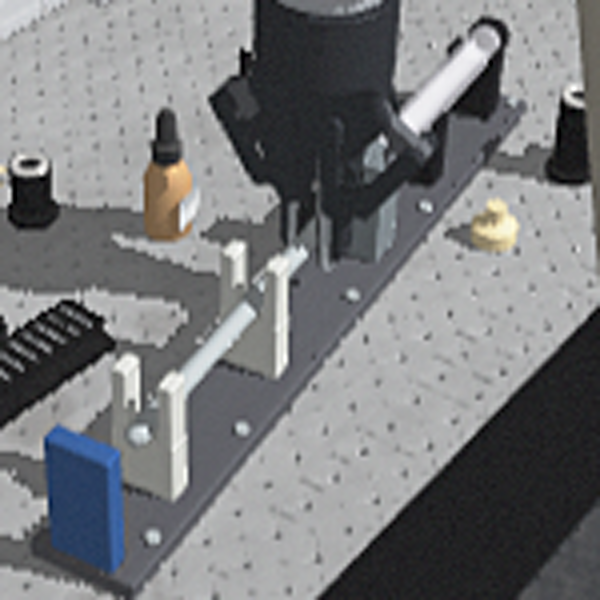

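View pics/i2.png

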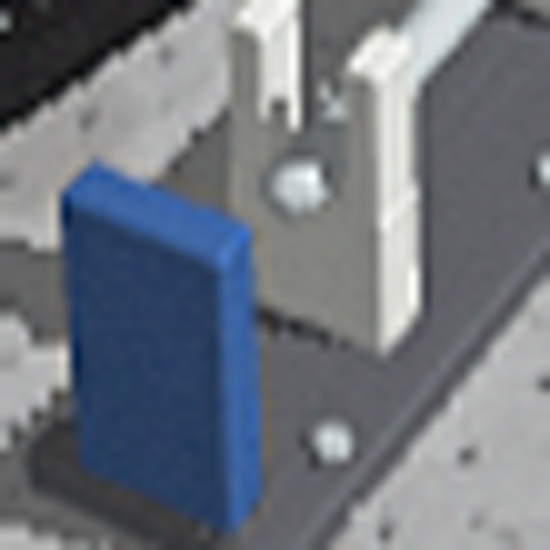

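View pics/i3.png

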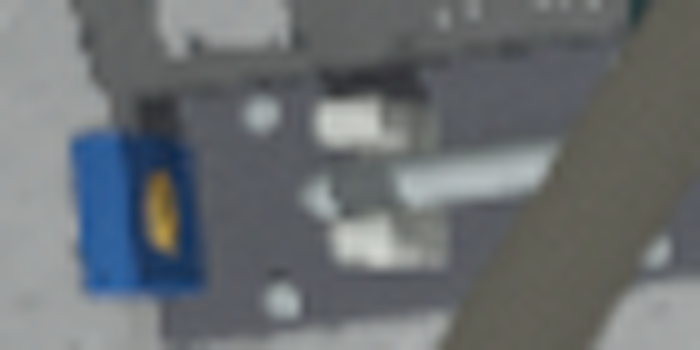

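Emit:
send_rows:
  deltas:
    - {"dp": [-0.004,0.02,0],"rotation": [0,0,0]}
    - {"dp": [-0.009,0.055,0],"rotation": [0,0,0]}
    - {"dp": [-0.014,0.09,0],"rotation": [0,0,0]}
    - {"dp": [-0.019,0.125,0],"rotation": [0,0,0]}
    - {"dp": [-0.024,0.16,0],"rotation": [0,0,0]}
    - {"dp": [-0.028,0.185,0],"rotation": [0,0,0]}
    - {"dp": [-0.03,0.2,0],"rotation": [0,0,0]}
    - {"dp": [-0.03,0.2,0],"rotation": [0,0,0]}
    - {"dp": [-0.03,0.2,0],"rotation": [0,0,0]}
    - {"dp": [-0.03,0.2,0],"rotation": [0,0,0]}

```text
clock: 14.38
position: [0.4505, -0.0944, 0.0559]
ee_rot: [-0.0, 0.654, 0.757, 0.0]
contact_force: [0.1, 0.1, -1.4]
width: 0.0113
```

```bash
cat > l2.py <<'E'
import sys
from h import *
import subprocess
sc=eyes.get_image("scene");t=eyes.get_image("top"); s=monitor.get_state(); print(s["position"],s["contact_force"],s["width"],s["clock"])
b=cv2.resize(sc["color"][245:300,255:310,::-1],(400,400),interpolation=cv2.INTER_CUBIC)
a=cv2.resize(t["color"][220:260,190:230,::-1],(400,400),interpolation=cv2.INTER_CUBIC);cv2.imwrite("pics/%s.png"%sys.argv[1],np.hstack([b,a]))
E
python3 l2.py j; sleep 2
```

```text
[ 0.45050115 -0.09452318  0.05583642] [-0.05040169  0.66786863 -0.48476152] 0.011291826804669648 14.4833
```

```bash
sleep 4
```

```text
(no output)
```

View pics/j.png

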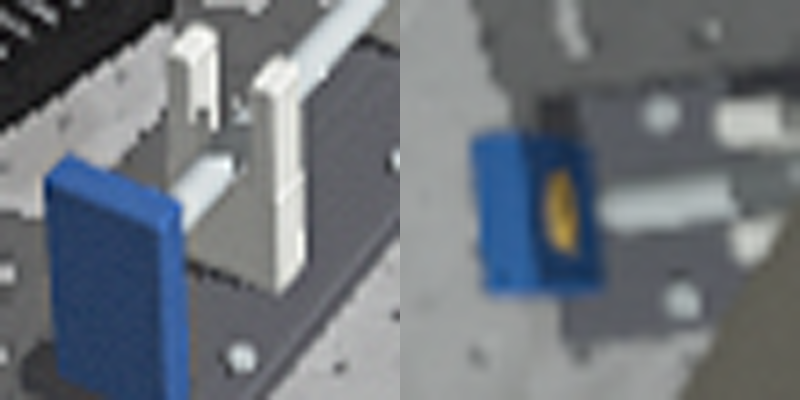

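Emit:
send_rows:
  deltas:
    - {"dp": [-0.0005,0.004,0],"rotation": [0,0,0]}
    - {"dp": [-0.001,0.008,0],"rotation": [0,0,0]}
    - {"dp": [-0.002,0.012,0],"rotation": [0,0,0]}
    - {"dp": [-0.0025,0.016,0],"rotation": [0,0,0]}
    - {"dp": [-0.003,0.02,0],"rotation": [0,0,0]}
    - {"dp": [-0.0035,0.024,0],"rotation": [0,0,0]}
    - {"dp": [-0.004,0.028,0],"rotation": [0,0,0]}
    - {"dp": [-0.005,0.032,0],"rotation": [0,0,0]}
    - {"dp": [-0.005,0.032,0],"rotation": [0,0,0]}

```text
clock: 15.23
position: [0.45, -0.0906, 0.0559]
ee_rot: [0.0, 0.654, 0.757, 0.0]
contact_force: [0.6, -1.5, -1.0]
width: 0.0108
```

Emit:
send_rows:
  deltas:
    - {"dp": [-0.0005,0.004,0],"rotation": [0,0,0]}
    - {"dp": [-0.001,0.008,0],"rotation": [0,0,0]}
    - {"dp": [-0.001,0.008,0],"rotation": [0,0,0]}

```text
clock: 15.48
position: [0.4499, -0.0897, 0.0559]
ee_rot: [-0.0, 0.654, 0.757, 0.0]
contact_force: [0.8, -0.5, -0.6]
width: 0.0111
```

```bash
python3 l2.py k
```

```text
[ 0.44989073 -0.08967936  0.0559203 ] [-0.60272602  0.18156741 -1.94631622] 0.011097052209165369 15.5833
```

```bash
sleep 3
```

```text
(no output)
```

View pics/k.png

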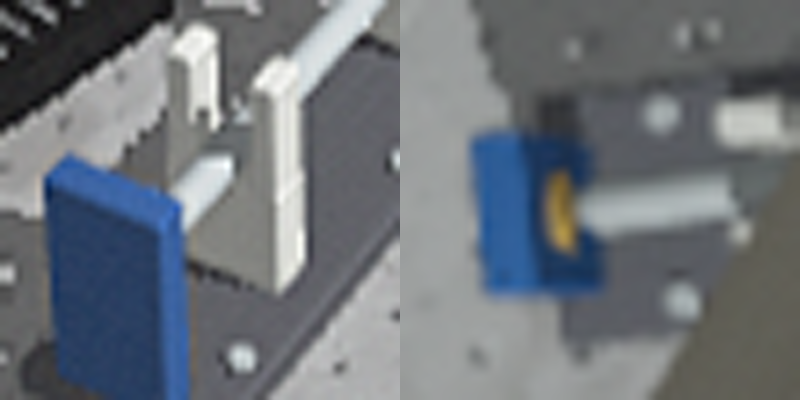

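Emit:
send_rows:
  deltas:
    - {"dp": [-0.0005,0.003,0],"rotation": [0,0,0]}
    - {"dp": [-0.001,0.006,0],"rotation": [0,0,0]}
    - {"dp": [-0.0015,0.009,0],"rotation": [0,0,0]}
    - {"dp": [-0.0015,0.009,0],"rotation": [0,0,0]}

```text
clock: 15.92
position: [0.4497, -0.0887, 0.0559]
ee_rot: [0.0, 0.654, 0.757, 0.0]
contact_force: [-0.3, 0.2, -0.7]
width: 0.011
```

Emit:
send_rows:
  deltas:
    - {"dp": [-0.0005,0.003,0],"rotation": [0,0,0]}
    - {"dp": [-0.001,0.006,0],"rotation": [0,0,0]}
    - {"dp": [-0.001,0.006,0],"rotation": [0,0,0]}

```text
clock: 16.17
position: [0.4496, -0.0879, 0.0559]
ee_rot: [-0.0, 0.654, 0.757, 0.0]
contact_force: [-0.4, -0.6, -1.4]
width: 0.0114
```

Emit:
send_rows:
  deltas:
    - {"dp": [-0.0005,0.003,0],"rotation": [0,0,0]}
    - {"dp": [-0.001,0.006,0],"rotation": [0,0,0]}
    - {"dp": [-0.001,0.006,0],"rotation": [0,0,0]}

```text
clock: 16.42
position: [0.4498, -0.0876, 0.056]
ee_rot: [0.0, 0.653, 0.757, -0.0]
contact_force: [-0.3, -2.5, -1.6]
width: 0.0112
```

Emit:
send_rows:
  deltas:
    - {"dp": [-0.0005,0.003,0],"rotation": [0,0,0]}
    - {"dp": [-0.001,0.006,0],"rotation": [0,0,0]}
    - {"dp": [-0.001,0.006,0],"rotation": [0,0,0]}

```text
clock: 16.67
position: [0.4501, -0.0875, 0.0562]
ee_rot: [0.001, 0.653, 0.757, -0.0]
contact_force: [0.4, -4.5, -1.8]
width: 0.0113
```

```bash
python3 l2.py l
```

```text
[ 0.45010853 -0.08749012  0.0561854 ] [ 0.35751048 -4.77316211 -1.05925481] 0.011166629037654105 16.7667
```

```bash
sleep 3
```

```text
(no output)
```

View pics/l.png

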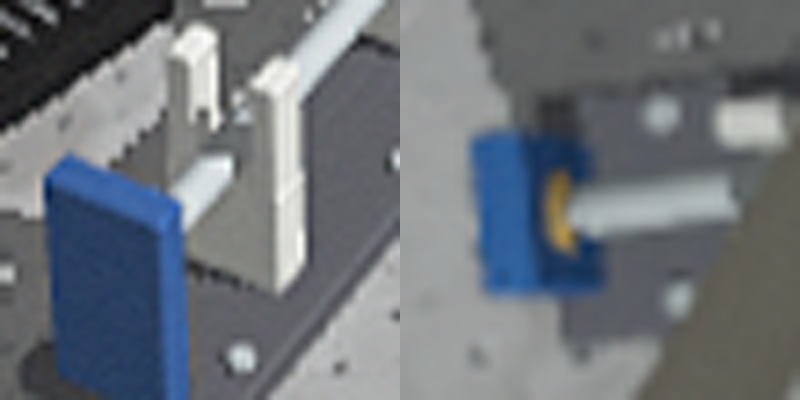

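Emit:
send_rows:
  deltas:
    - {"dp": [0,0,0],"rotation": [0,0,0]}
    - {"dp": [0,0,0],"rotation": [0,0,0]}
    - {"dp": [0,0,0],"rotation": [0,0,0]}
  fingers: 0.55

```text
clock: 17.02
position: [0.449, -0.086, 0.0559]
ee_rot: [-0.001, 0.654, 0.757, 0.0]
contact_force: [-0.7, -0.1, 0.3]
width: 0.0194
```

Emit:
send_rows:
  deltas:
    - {"dp": [0,0,0],"rotation": [0,0,0]}
    - {"dp": [0,0,0],"rotation": [0,0,0]}
    - {"dp": [0,0,0],"rotation": [0,0,0]}
    - {"dp": [0,0,0],"rotation": [0,0,0]}
  fingers: 0.0

```text
clock: 17.35
position: [0.4493, -0.0864, 0.0559]
ee_rot: [-0.0, 0.654, 0.757, 0.0]
contact_force: [-0.4, -0.4, 0.6]
width: 0.0426
```

```bash
python3 l2.py m
```

```text
[ 0.44934638 -0.08648007  0.05591935] [-0.06118706 -0.58581306  0.37773862] 0.04262491414896704 17.45
```

```bash
sleep 3
```

```text
(no output)
```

View pics/m.png

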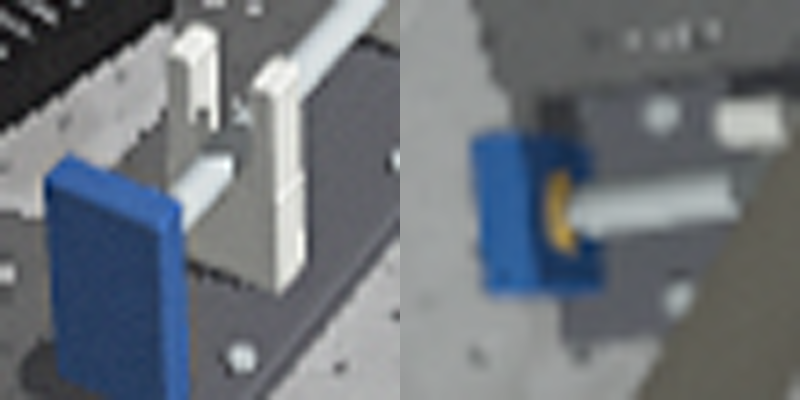

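Released with the tip still on the button. Now straight up, then away to clear the view.

Emit:
send_rows:
  deltas:
    - {"dp": [0,0,0.05],"rotation": [0,0,0]}
    - {"dp": [0,0,0.15],"rotation": [0,0,0]}
    - {"dp": [0,0,0.3],"rotation": [0,0,0]}
    - {"dp": [0,0,0.45],"rotation": [0,0,0]}
    - {"dp": [0,0,0.6],"rotation": [0,0,0]}
    - {"dp": [0,0,0.75],"rotation": [0,0,0]}
    - {"dp": [0,0,0.9],"rotation": [0,0,0]}
    - {"dp": [0,0,1],"rotation": [0,0,0]}

```text
clock: 18.12
position: [0.45, -0.0867, 0.1781]
ee_rot: [0.001, 0.654, 0.757, 0.001]
contact_force: [0.3, 0.3, 0.6]
width: 0.0423
```

Emit:
send_rows:
  deltas:
    - {"dp": [0,-0.2,0.3],"rotation": [0,0,0]}
    - {"dp": [0,-0.4,0.6],"rotation": [0,0,0]}
    - {"dp": [0,-0.6,0.6],"rotation": [0,0,0]}
    - {"dp": [0,-0.8,0.6],"rotation": [0,0,0]}
    - {"dp": [0,-1,0.6],"rotation": [0,0,0]}

```text
clock: 18.53
position: [0.4495, -0.2078, 0.2496]
ee_rot: [0.001, 0.654, 0.757, 0.0]
contact_force: [0.5, 0.8, 0.5]
width: 0.0432
```

Emit:
send_rows:
  deltas:
    - {"dp": [-0.1,-0.25,0],"rotation": [0,0,0]}
    - {"dp": [-0.2,-0.5,0],"rotation": [0,0,0]}
    - {"dp": [-0.3,-0.75,0],"rotation": [0,0,0]}
    - {"dp": [-0.4,-1,0],"rotation": [0,0,0]}

```text
clock: 18.87
position: [0.4006, -0.3277, 0.2484]
ee_rot: [0.0, 0.654, 0.757, 0.0]
contact_force: [0.2, 0.0, 0.4]
width: 0.0425
```

Emit:
send_rows:
  deltas:
    - {"dp": [-0.1,-0.25,0],"rotation": [0,0,0]}
    - {"dp": [-0.2,-0.5,0],"rotation": [0,0,0]}
    - {"dp": [-0.3,-0.75,0],"rotation": [0,0,0]}
    - {"dp": [-0.4,-1,0],"rotation": [0,0,0]}
    - {"dp": [-0.4,-1,0],"rotation": [0,0,0]}

```text
clock: 19.28
position: [0.3512, -0.4522, 0.248]
ee_rot: [0.001, 0.655, 0.755, -0.002]
contact_force: [0.4, -0.3, -0.1]
width: 0.0425
```

```bash
python3 look.py n; python3 l2.py n2
python3 - <<'E'
from h import *
t=eyes.get_image("top"); b=cv2.resize(t["color"][160:270,190:430,::-1],(792,363),interpolation=cv2.INTER_CUBIC);cv2.imwrite("pics/n3.png",b)
E
```

```text
clk 19.2833 cradle xy [-150.1 -275.9] z 0.248 yawerr deg -0.23 F [ 0.4 -0.3 -0.1] w 0.0425 axis 0.9894127087773423 0.14512922417584248
[ 0.35345097 -0.44564642  0.24797166] [ 0.14153501  1.16476966 -0.27867208] 0.042603661585484114 19.4833
```

```bash
sleep 4
```

```text
(no output)
```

View pics/ns.png

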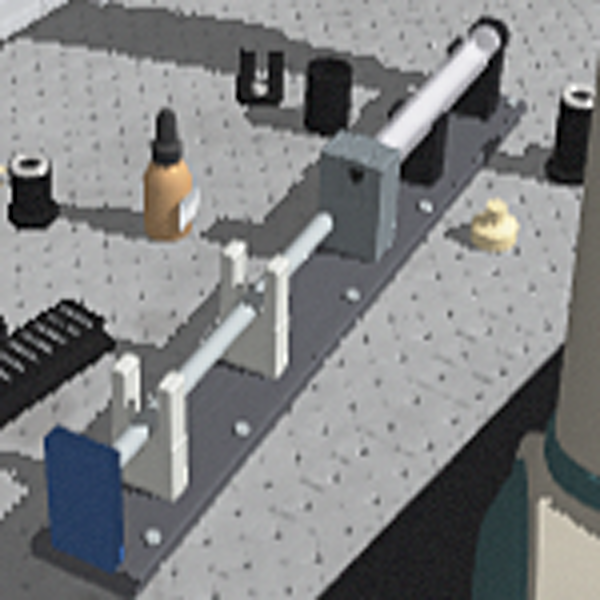

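View pics/n3.png

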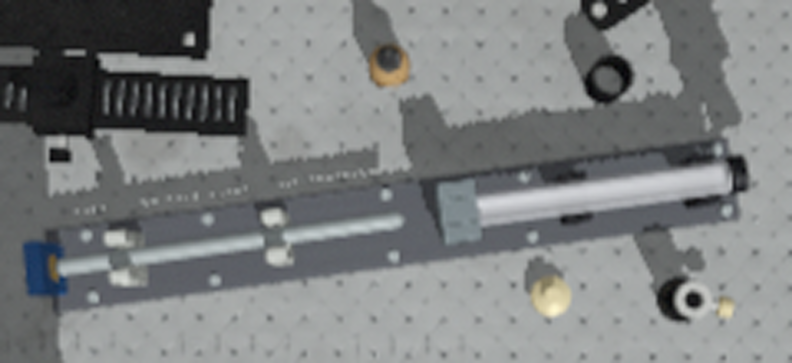

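View pics/n2.png

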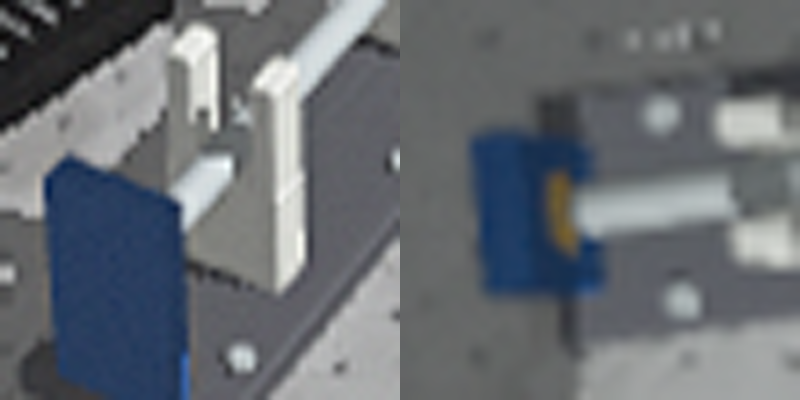

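Run:
```python
import cv2
for n in "klm": print(n,cv2.imread(f"pics/{n}.png",0)[212:222,540:640:6].mean(0).round(0))
n="n2";print(n,cv2.imread(f"pics/{n}.png",0)[212:222,540:640:6].mean(0).round(0))
for n in ("l","m","n2"):
  print(n,[cv2.imread(f"pics/{n}.png",0)[y,170:260:6].tolist() for y in (170,190)])
```

```text
k [ 63.  92. 118. 125. 114. 110. 119. 137. 158. 169. 177. 178. 178. 177.
 178. 178. 177.]
l [ 61.  91. 114. 130. 134. 154. 170. 169. 173. 178. 179. 177. 176. 176.
 177. 178. 178.]
m [ 62.  92. 115. 130. 133. 152. 169. 168. 173. 178. 179. 178. 178. 178.
 178. 178. 178.]
n2 [ 49.  63.  77.  86.  91. 108. 136. 164. 183. 182. 184. 183. 182. 182.
 182. 182. 182.]
l [[134, 123, 122, 150, 186, 204, 216, 223, 225, 232, 200, 91, 111, 122, 128], [150, 184, 208, 218, 219, 221, 221, 219, 186, 142, 123, 128, 133, 127, 126]]
m [[134, 124, 122, 152, 190, 204, 214, 221, 223, 231, 200, 89, 110, 124, 129], [150, 185, 210, 220, 220, 219, 219, 220, 186, 141, 123, 129, 134, 129, 126]]
n2 [[133, 123, 119, 147, 186, 201, 212, 219, 222, 230, 196, 89, 106, 120, 125], [149, 184, 205, 215, 218, 217, 216, 213, 181, 138, 121, 129, 129, 124, 125]]
```

Run:
```python
from h import *
t=eyes.get_image("top"); p=np.load("pose.npy");c,s=np.cos(p[2]),np.sin(p[2])
w=px2w(t,311.8,226.7,.054);d=w[:2]-p[:2];print("tail cradle",c*d[0]+s*d[1],-s*d[0]+c*d[1])
print(monitor.get_state()["qd"].round(3)); print(manip.sign_off())
```

```text
tail cradle -0.0015639567993631395 0.02549662192690725
[ 0.006 -0.001 -0.002 -0.003 -0.002 -0.   ]
the job is handed in; nothing more can be done
None
```

I drew the rod out of the tube with three pulls, regripping each time. A fourth, light 20 N grip brought it slowly up to the brass button. I then let go, raised the gripper straight up, moved it clear and handed the job in at about 19.5 s.

**Checks that passed:**
- **Contact:** the push against the button read about 4.8 N, and the arm stopped moving forward there.
- **Rod position:** the last pictures show the rod through both guides with its leading end at the button. The tail measured about 25 mm in front of the mouth, which is what a rod touching the stop should give.
- **Bystanders:** the bottle, lens tube, post holder and knob look unmoved. I compared these by eye only.

**Checks that disagreed or were limited:**
- **Fixture position:** the two cameras placed it about 4 mm apart, so I used a fit between them. Sideways forces during the pulls stayed at or below about 3 N.
- **Gripper width:** it read 10–11 mm on the 12 mm rod, so I relied on the pictures to confirm the grip.
- **Last contact check:** the tip's edge did not move when the fingers opened. After the arm left, the change in shadow made a gap of less than 1 mm impossible to rule out from the picture.

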